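# Stand the slumped copper plaque back and close its keeper

## Robot

A 6-joint arm with a two-finger parallel gripper is mounted at the origin on the work surface. World frame = base frame: x ahead of the robot, y to its left, z up, the work surface at z = 0. Lengths are in mm, angles in degrees, forces in N, time in s.
With the tool pointing down it reaches from about 350 to 850 mm from the base axis. Payload 8.1 kg.
Tool frame: the origin (TCP) lies midway between the tips of the shut fingers; the grasp point (between the pads) lies hold_point_z behind it (hold_point_z is the distance from the TCP to the grasp point, in mm); z points along the fingers, x is the direction in which the jaws open and shut, and the axes are right-handed (so a half turn about z gives the same grasp; the last joint's range is limited). The gripper opens to 85 mm and grips with 20 to 120 N. Pads are 22 mm wide; open, the fingers measure 114 mm over their backs; the gripper's body (76 mm by 85 mm) begins 54 mm behind the grasp point. The pads swing forward as they close: fully open they stand 13 mm farther back than shut.
Start: joints at [66.497, 7.471, 85.268, -0, 87.261, -4.893], TCP at [191.45, 568.64, 193.992] pointing down, gripper open.
Joint ranges: [-169.43, 169.43], [-51.17, 129.36], [1.28, 143.12], [-76.62, 256.62], [0, 156.53], [-152.29, 152.29]. Speed limits (degrees/s): [136.94, 136.94, 159.86, 180, 180, 180].

## Interface

Orientations are given as [roll, pitch, yaw] about the fixed x, y, z axes, in that order (R = Rz(yaw) Ry(pitch) Rx(roll)).
In Python, from bench import * gives the robot as it stands.
- The arm moves only by the shell command python3 -m pendant 'ROWS' [OPENING] [FORCE]. ROWS is JSON, a list that holds one entry, the list of rows, each a list of 4 numbers: the shift along the tool's x, y, z normalised to -1 to 1, where 1 is 0.02 m, then the turn about the tool's z normalised to -1 to 1, where 1 is 0.08 rad. A call has exactly 10 rows; each row shifts and turns the pose as measured when the row begins, along the tool's axes as they then stand; what a row does not reach is not made up. A row lasts 1/12 s, in which the tool goes at most 41.7 mm and 7.16 degrees, less where a joint would pass 70% of its speed; a pose out of reach is approached as far as the arm can. A call with a number of a shift or a turn outside -1 to 1 is refused whole. A call with a gripper value outside its range is refused whole. OPENING is the gripper's target within -1 to 1 (fully open at 1, half-way at 0, shut at -1), set as the call begins (- or left out, the last holds). The fingers move at their own pace and stop on an object; FORCE is the grip in N (left out, the last holds). Time passes only in rows, so rows that do not move let the fingers close, or fill a call up. It gives the time, the measured TCP pose, the force and the opening at its end, in the units of the state.
- sense(): the state, without advancing time (a new reading comes with each control period).
- snapshot(name): name is "scene" or "top"; returns the picture (480x640x3 uint8, red, green, blue); there is no depth.
- calibration(name): a dict with "mtx" (3x3 intrinsics, pixels), "D" ([k1, k2, p1, p2, k3] as OpenCV has them; the pictures are not rectified), "world_to_cam" (4x4, takes a point from world to camera coordinates). Camera axes: x right, y down, z forward; pixel columns grow to the right and rows downward; lengths in mm; the calibration is good to about 2 mm. A picture is of the moment at which its call begins. calibration takes no time and is no camera call.
- hand_in(): hands the job in, once; it reports no verdict.
The state is a dict: "time": time; "joint_pos": joint angles; "qd": joint speeds; "joint_efforts": joint torques, N m; "tool_pos": TCP position; "tcp_rot": TCP orientation; "ft_force": force on the tool from outside, world axes, zero at the start; "wrist_torque": the same for the moment, N m; "finger_gap": finger opening in mm.
Only numpy, scipy, OpenCV 4.12 (cv2) and the standard library are available. Lean on these libraries where they do the work, as an engineer would, in place of code of your own. Each camera call takes 0.05 s, during which the arm holds its last target.

## Task

The copper plaque has slumped forward in its display stand: push it back with the fingertips until it leans on the stand's back rest, its foot still in the groove. Then push that stand's upright keeper arm over until it lies level across the front of the plaque, at its stop, and finish clear. Only push: lift nothing out, and leave the brass plaque, its keeper and everything else on the bench as they are.

Things in the scene. Friction and masses are not known exactly. Their poses are not given: they have to be found in the camera images.
- stand_copper: dark wooden stand fixed to the bench, carrying the copper plaque. Base 110 (x) x 220 (y) x 20 mm; origin: underside centre. Stand x points from its front (keeper side, roughly facing the robot) to its back, y to the left seen from the robot, z up; yawed up to 15 degrees
- groove_copper (a point): middle of the groove's floor in the copper stand, 20 mm above the bench. The groove runs along stand y, is 14 mm wide (x -7 to +7 mm) between two lips 12 mm thick with tops 44 mm (front) and 28 mm (back) above the bench, and has end stops at y +-80 mm
- rest_copper (a point): middle of the top front edge of the copper stand's back rest (two posts at y +-50 mm and a cross rail): 26 mm behind the stand's origin, 115 mm above the bench
- pin_copper (a point): pin of the copper stand's keeper, at the middle of the arm's thickness: at stand x -28, y +95 mm, 100 mm above the bench, level, parallel to stand x. Just behind the arm there stands its post, 14 mm square, centred at stand x -15 mm, top 112 mm above the bench
- stand_brass: the same kind of stand, carrying the brass plaque and an already closed keeper; same sizes and axes; the two stands may be on either side
- plaque_copper_top (a point): middle of the copper plaque's top edge: a loose plate 150 mm wide, 140 tall, 6 thick, 0.3 to 0.55 kg, its foot in the stand's groove. Starts leaning forward 0.33 rad on the front lip, this point 41 mm before the stand's origin, 153 mm up. Some 1 to 2 N near the top tips it; past upright it falls onto the back rest by itself and leans back 0.21 to 0.28 rad, this point about 30 mm behind the origin
- plaque_copper_foot (a point): middle of the copper plaque's bottom edge, in the groove about 21 mm above the bench
- keeper_copper (a joint): steel keeper arm of the copper stand. 0 rad: straight up; positive tips it to stand -y, over the plaque; hard stop at 1.57: level across the plaque's front. It starts between -0.32 (leaning outward) and 0.12. Stiff pivot: it stays where it is left and takes about 1 N near its end
- keeper_copper_tip (a point): end of the copper stand's keeper arm, on its middle line, 75 mm from the pin. The arm is 10 mm thick (stand x -33 to -23 mm) and 12 mm wide; 64 mm from the pin a black rubber buffer, 16 mm across, sticks out 30 mm from its back towards the plaque
- plaque_brass_top (a point): middle of the brass plaque's top edge: a loose plate 150 mm wide, 140 tall, 6 thick, 0.3 to 0.55 kg, its foot in the stand's groove. It already leans on its back rest; not to be disturbed
- keeper_brass (a joint): keeper of the brass stand, the same as the copper stand's; already closed at about 1.56 rad; not to be moved
- cup: brass cup, 68 mm across, 75 mm tall, standing; origin under its centre. Bystander
- bowl: copper bowl, 110 mm across, 50 mm tall; origin under its centre. Bystander
- hammer: hammer lying on the bench, 240 mm long; origin under its middle. Bystander
- jar: amber jar with dark lid, 60 mm across, 75 mm tall; origin under its centre. Bystander
- block: light wooden block 50 x 80 x 35 mm; origin under its centre. Bystander
- bangle: brass ring lying flat, 68 mm across, 14 mm tall; origin under its centre. Bystander
- vase: brass vase, 64 mm across, 110 mm tall; origin under its centre. Bystander
There are look-alikes about, which are no part of the job. Leave any blue or turquoise look-alike of the part that bears plaque_brass_top alone.

How it is judged (in metres and radians):
On the way, in this order (a step that is already met when the one before it is completed fails the run):
1. the copper plaque leans on its back rest, foot in the groove, while the keeper is still up (x of plaque_copper_top in the frame of stand_copper above 0.018 m and z of plaque_copper_foot in the frame of stand_copper below 0.032 m and x of plaque_copper_foot in the frame of stand_copper between -0.012 and 0.012 m and angle between plaque_copper_top's own z axis and vertical below 0.5 rad and value of joint keeper_copper below 0.8 rad), for 0.2 s.
2. the copper stand's keeper lies across the front of the plaque (x of plaque_copper_top in the frame of stand_copper above 0.018 m and z of plaque_copper_foot in the frame of stand_copper below 0.032 m and x of plaque_copper_foot in the frame of stand_copper between -0.012 and 0.012 m and angle between plaque_copper_top's own z axis and vertical below 0.5 rad and value of joint keeper_copper above 1.45 rad), for 0.2 s.
At the end, for the whole second after the job is handed in: The copper plaque is at rest, its top edge more than 18 mm behind the middle of its groove (leaning on the back rest), its foot in the groove; its keeper is within 0.12 rad of level (beyond 1.45 rad); the brass plaque still leans back with its keeper closed (all of step 2 and linear speed of plaque_copper below 0.02 m/s and value of joint keeper_brass above 1.45 rad and x of plaque_brass_top in the frame of stand_brass above 0.018 m); the robot touches nothing.
It fails at once if the copper plaque is lifted out of its groove (z of plaque_copper_foot in the frame of stand_copper above 0.045 m).
It fails at once if the brass plaque or its keeper is disturbed (distance of plaque_brass_top from where it was at the start of the episode above 0.025 m or value of joint keeper_brass below 1.3 rad).
It fails at once if another thing on the bench is moved by more than 30 mm (distance of any of cup, bowl, hammer, jar, block, bangle, vase from where it was at the start of the episode above 0.03 m).
It also fails if it takes over 51 s, if anything falls off the work surface, if the arm or the gripper's body presses on something with over 40 N, if the wrist force passes 120 N, or if a joint passes its speed limit or range.

## Working session

There is one attempt and no reset: what is moved stays moved. The work goes in short steps, Python scripts to look and compute and a shell command to move; the robot and the scene stay as the last step left them, time stands still between calls to the robot, and variables do not carry over. Pictures are saved under pics/ and viewed, and the job is handed in when it is done.

```bash
ls; mkdir -p pics
python3 - <<'E'
from bench import *
import cv2
for n in ("scene","top"):
    im=snapshot(n); cv2.imwrite(f"pics/{n}0.png",im[:,:,::-1])
    c=calibration(n); print(n,c)
s=sense(); print(s)
E
```

```text
pics
scene {'mtx': array([[459.76791072,   0.        , 323.45791392],
       [  0.        , 459.76791072, 243.92645315],
       [  0.        ,   0.        ,   1.        ]]), 'D': array([-0.07304703,  0.        ,  0.        ,  0.        ,  0.        ]), 'world_to_cam': array([[-9.92942279e-02,  9.95028030e-01, -7.73792867e-03,
         3.51823306e+01],
       [ 7.47678917e-01,  6.94753777e-02, -6.60416088e-01,
        -2.81057310e+02],
       [-6.56594924e-01, -7.13609917e-02, -7.50859984e-01,
         1.42056665e+03],
       [ 0.00000000e+00,  0.00000000e+00,  0.00000000e+00,
         1.00000000e+00]])}
top {'mtx': array([[602.57030964,   0.        , 330.06483642],
       [  0.        , 602.57030964, 239.46334794],
       [  0.        ,   0.        ,   1.        ]]), 'D': array([-0.17785372,  0.        ,  0.        ,  0.        ,  0.        ]), 'world_to_cam': array([[ 1.85442003e-02, -9.99825197e-01,  2.38514456e-03,
         2.69000434e+01],
       [-9.87412195e-01, -1.86886475e-02, -1.57060156e-01,
         5.21060103e+02],
       [ 1.57077276e-01,  5.57434154e-04, -9.87586158e-01,
         1.58126647e+03],
       [ 0.00000000e+00,  0.00000000e+00,  0.00000000e+00,
         1.00000000e+00]])}
{'time': 0.1, 'joint_pos': array([ 6.64979187e+01,  7.51198538e+00,  8.53246592e+01, -1.58609062e-03,
        8.72621121e+01, -4.89422988e+00]), 'qd': array([ 0.0322066 , -0.0264126 , -0.14215673, -0.03172362, -0.04651396,
        0.0623853 ]), 'joint_efforts': array([ 1.14076654e-03, -5.70951498e+01, -5.01943803e+01, -1.86561056e-04,
        8.05978751e-03,  3.85413011e-05]), 'tool_pos': array([191.22390408, 568.10413276, 193.02131726]), 'tcp_rot': array([-1.79993153e+02,  9.85317753e-02,  7.13922316e+01]), 'ft_force': array([-0.55617683, -0.03989427,  0.14464463]), 'wrist_torque': array([-0.01300728,  0.00707906, -0.00314998]), 'finger_gap': 85.5206368535288}
```

View pics/scene0.png

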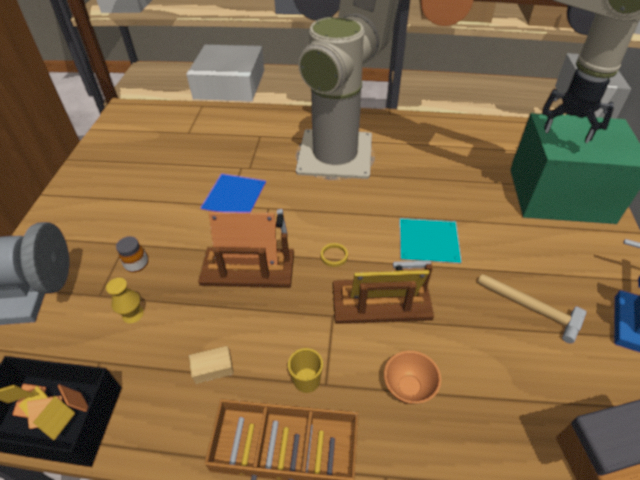

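View pics/top0.png

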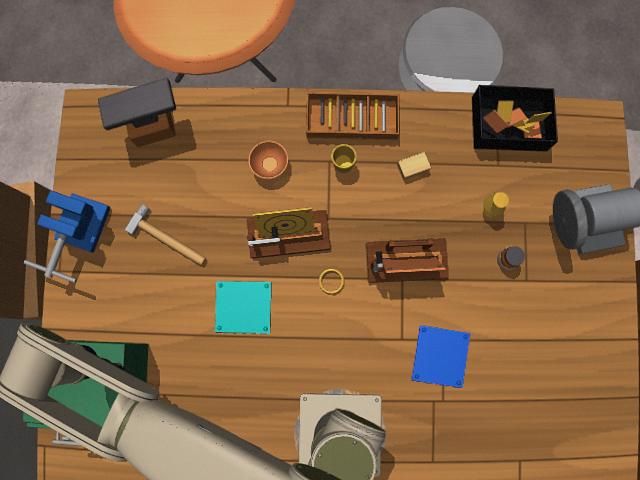

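Scene view: the copper plaque and stand are at about (247,250), with the upright keeper at (281,225). The brass stand is at (383,295). In the top view the copper stand is at (407,261) and the brass stand at (288,233). I'll zoom in for corners.

Run:
```python
import cv2
a=cv2.imread("pics/top0.png"); b=cv2.imread("pics/scene0.png")
cv2.imwrite("pics/tz.png",cv2.resize(a[225:295,355:460],None,fx=7,fy=7,interpolation=cv2.INTER_CUBIC))
cv2.imwrite("pics/sz.png",cv2.resize(b[200:295,190:305],None,fx=6,fy=6,interpolation=cv2.INTER_CUBIC))
```

```text
(no output)
```

View pics/tz.png

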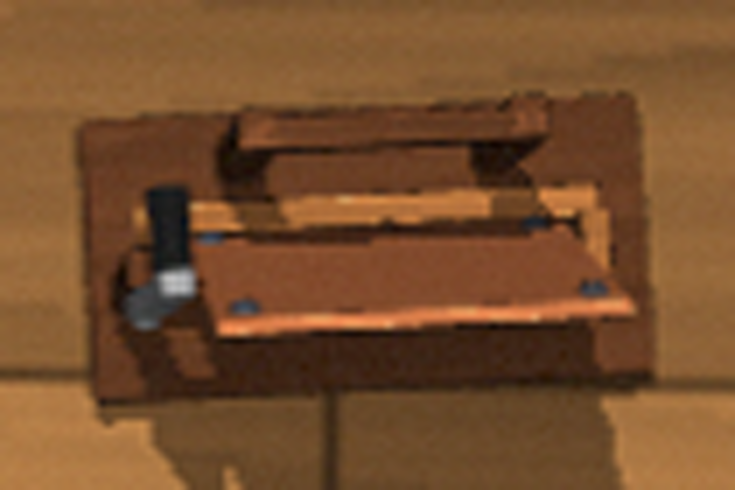

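View pics/sz.png

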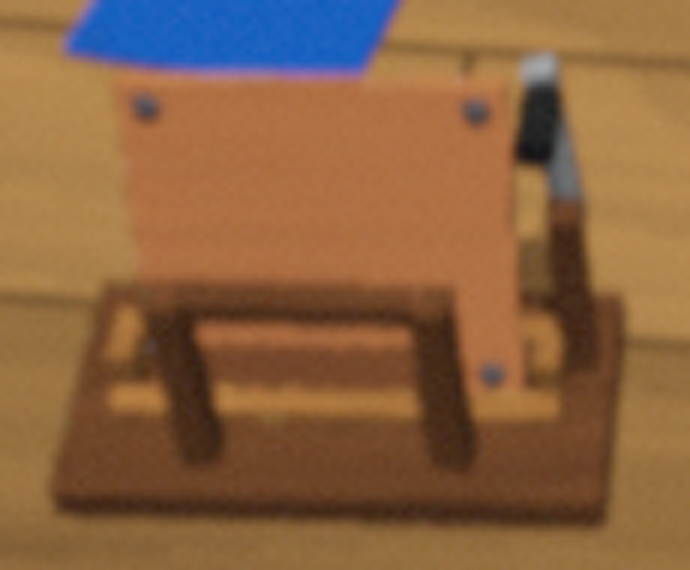

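```bash
cat > h.py <<'E'
import numpy as np, cv2
from bench import *
def ray(n,uv):
    c=calibration(n); K,D,T=c["mtx"],np.array(c["D"]),np.array(c["world_to_cam"])
    p=cv2.undistortPoints(np.array([[uv]],float),K,D)[0,0]
    R,t=T[:3,:3],T[:3,3]; return -R.T@t, R.T@np.array([p[0],p[1],1.])
def onz(n,uv,z):
    o,d=ray(n,uv); return o+d*(z-o[2])/d[2]
def proj(n,P):
    c=calibration(n);T=np.array(c["world_to_cam"]);r,_=cv2.Rodrigues(T[:3,:3])
    return cv2.projectPoints(np.array(P,float).reshape(-1,1,3),r,T[:3,3],c["mtx"],np.array(c["D"]))[0][:,0]
def tri(u1,u2):
    o1,d1=ray("top",u1);o2,d2=ray("scene",u2);d1/=np.linalg.norm(d1);d2/=np.linalg.norm(d2)
    s=np.linalg.lstsq(np.c_[d1,-d2],o2-o1,rcond=None)[0]
    a,b=o1+s[0]*d1,o2+s[1]*d2; return (a+b)/2,np.linalg.norm(a-b)
E
cat > m.py <<'E'
from h import *
np.set_printoptions(precision=1,suppress=True)
T=lambda x,y:(355+(x+.5)/7-.5,225+(y+.5)/7-.5)
S=lambda x,y:(190+(x+.5)/6-.5,200+(y+.5)/6-.5)
print("cam",ray("top",(320,240))[0],ray("scene",(320,240))[0])
for n,p in dict(BL=(80,122),BR=(635,95),FR=(652,378),FL=(95,398)).items(): print(n,onz("top",T(*p),20))
# scene view base top corners
for n,p in dict(BR=(57,495),BL=(606,510),FL=(618,297)).items(): print("s",n,onz("scene",S(*p),20))
print("tip",tri(T(178,272),S(540,65)))
print("topL",tri(T(217,325),S(505,82)),"topR",tri(T(633,303),S(122,75)))
print("buf end", tri(T(168,190),S(535,155)))
print("rail L front top",onz("top",T(240,148),115),onz("top",T(546,132),115))
E
python3 m.py
```

```text
cam [ 265.6   35.8 1643.4] [1146.4   85.9  881.3]
BL [518.7 -61.5  20. ]
BR [ 533.5 -279.9   20. ]
FR [ 422.1 -285.5   20. ]
FL [410.9 -68.4  20. ]
s BR [ 538.7 -274.5   20. ]
s BL [525.2 -59.4  20. ]
s FL [417.2 -70.3  20. ]
tip (array([441.7, -86.7, 176.3]), np.float64(0.7082436698059695))
topL (array([ 426.1, -103.8,  150.6]), np.float64(1.0061826455611784)) topR (array([ 435.9, -251.4,  151.1]), np.float64(3.10062600212678))
buf end (array([472.8, -84.4, 161.5]), np.float64(0.30209915574800733))
rail L front top [ 495.3 -114.7  115. ] [ 503.4 -228.   115. ]
```

```bash
python3 -m pendant '[[[0,0,-1,0],[0,0,-1,0],[0,0,-1,0],[0,0.5,-1,-1],[0,0.8,0,-1],[0,1,0,-1],[0,1,0,-1],[0,1,0,-1],[0,1,0,0],[0,1,0,0]]]' -1 20
```

```text
time: 0.93
tool_pos: [314.6, 557.7, 270.7]
tcp_rot: [-179.6, 0.6, 95.9]
ft_force: [-0.6, -0.3, -0.2]
finger_gap: 0.1
```

```bash
python3 -m pendant '[[[-1,0.5,0,0.4],[-1,0.5,0,0],[-1,0.3,0,0],[-1,0,0,0],[-1,0,0,0],[-1,0,0,0],[-1,0,0,0],[-1,0,0,0],[-1,0,0,0],[-1,0,0,0]]]' && python3 -m pendant '[[[-1,0,0,0],[-1,0,0,0],[-1,0,0,0],[-1,0,0,0],[-1,0,0,0],[-1,0,0,0],[-1,0,0,0],[-1,0,0,0],[-1,0,0,0],[-1,0,0,0]]]'
```

```text
time: 1.77
tool_pos: [358.1, 351.1, 262.7]
tcp_rot: [-179.0, 1.2, 93.9]
ft_force: [0.3, 0.5, 0.5]
finger_gap: 0.1
time: 2.6
tool_pos: [368.4, 140.7, 262.9]
tcp_rot: [-178.6, 1.4, 94.0]
ft_force: [0.3, 0.2, -0.6]
finger_gap: -0.3
```

```bash
python3 -m pendant '[[[-1,0,0,0],[-1,0,0,0],[-1,0,0,0],[-1,0,0,0],[-1,0,0,0],[-1,0,0,0],[-1,0,0,0],[-1,0,0,0],[-1,0,0,0],[-1,0,0,0]]]' && python3 -m pendant '[[[-1,0,0.5,0],[-1,0,0.5,0],[-1,0,0.5,0],[-1,0,0.5,0],[-0.7,0,1,0],[-0.3,0,1,0],[0,0,1,0],[0,0,0.5,0],[0,0,0,0],[0,0,0,0]]]'
```

```text
time: 3.43
tool_pos: [379.0, -68.7, 264.6]
tcp_rot: [-178.3, 1.4, 94.0]
ft_force: [-0.7, 0.8, -0.7]
finger_gap: 0.0
time: 4.27
tool_pos: [380.4, -180.1, 151.0]
tcp_rot: [-178.2, 1.3, 93.7]
ft_force: [-0.2, 1.0, 0.8]
finger_gap: -0.2
```

Run:
```python
from h import *
for n in ("scene","top"):
    im=snapshot(n)[:,:,::-1]; r=im[180:300,170:330] if n=="scene" else im[210:350,320:480]
    cv2.imwrite(f"pics/{n}1.png",cv2.resize(r,None,fx=4,fy=4,interpolation=cv2.INTER_CUBIC))
s=sense();print(s["tool_pos"],s["tcp_rot"],s["joint_pos"],s["ft_force"])
```

```text
[ 381.03204168 -180.21431977  151.96053898] [-178.27248744    1.38891673   93.70459873] [ -30.25948158  -19.08029985  114.45468696   -2.12395135   85.28634127
 -123.75637469] [0.51965037 0.35707936 0.47164152]
```

View pics/scene1.png

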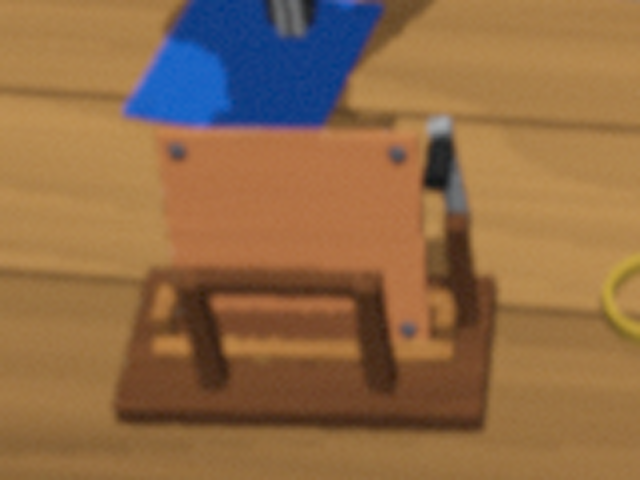

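View pics/top1.png

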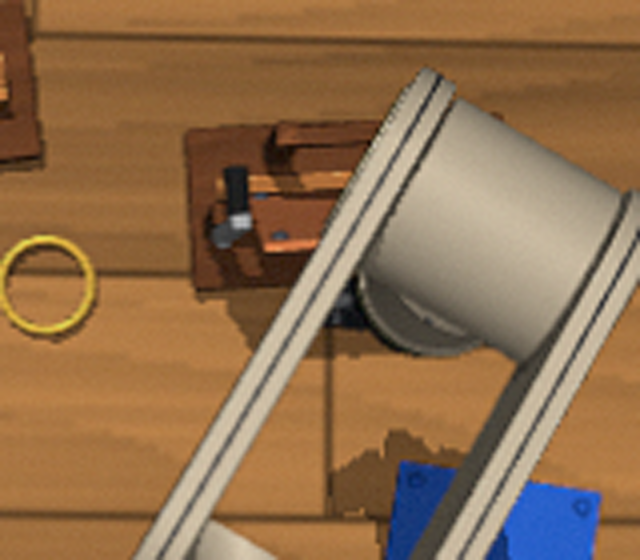

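```bash
python3 -m pendant '[[[0,0,0.6,0],[0,0.3,0.6,0],[0,0.5,0,0],[0,0.5,0,0],[0,0.5,0,0],[0,0.4,0,0],[0,0.4,0,0],[0,0.4,0,0],[0,0.4,0,0],[0,0.4,0,0]]]'
```

```text
time: 5.2
tool_pos: [464.6, -176.0, 129.3]
tcp_rot: [-178.9, 1.8, 93.9]
ft_force: [-0.1, 0.0, 0.7]
finger_gap: 0.3
```

Run:
```python
from h import *
for n in ("scene",):
    im=snapshot(n)[:,:,::-1]; r=im[180:300,170:330]
    cv2.imwrite(f"pics/{n}2.png",cv2.resize(r,None,fx=4,fy=4,interpolation=cv2.INTER_CUBIC))
s=sense();print(s["tool_pos"],s["ft_force"])
```

```text
[ 465.77636887 -175.96629676  129.39168135] [-0.79680481  0.1956241   0.03922428]
```

View pics/scene2.png

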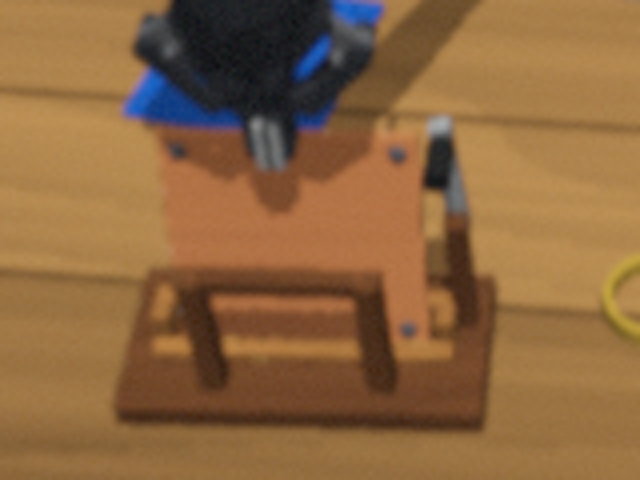

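Run:
```python
from h import *
c=lambda P:((proj("scene",P)-[170,180])*4).round()
s=sense();print(s, c([s["tool_pos"]]))
print(c([[381,-180,152],[431,-177.6,151],[465,-176,129]]))
im=snapshot("top")[:,:,::-1]
cv2.imwrite("pics/top2.png",cv2.resize(im[190:340,320:480],None,fx=4,fy=4,interpolation=cv2.INTER_CUBIC))
im=snapshot("scene")[:,:,::-1]
cv2.imwrite("pics/scene3.png",im)
```

```text
{'time': 5.25, 'joint_pos': array([ -24.90800785,   -5.95420778,  105.65657125,   -2.11529202,
         80.34006837, -118.42224258]), 'qd': array([-0.56380181, -1.40334465,  1.39160198, -0.20183933,  0.29620338,
       -1.08562436]), 'joint_efforts': array([ -0.5430582 , -42.41720796, -46.77696347,  -0.6147784 ,
         0.71845248,  -0.17725032]), 'tool_pos': array([ 465.77636887, -175.96629676,  129.39168135]), 'tcp_rot': array([-178.96425003,    1.81032876,   93.88635687]), 'ft_force': array([-0.79680481,  0.1956241 ,  0.03922428]), 'wrist_torque': array([ 0.03378433,  0.00772721, -0.0501366 ]), 'finger_gap': 0.024995340109809538} [[281. 201.]]
[[300.  69.]
 [286. 130.]
 [281. 201.]]
```

View pics/top2.png

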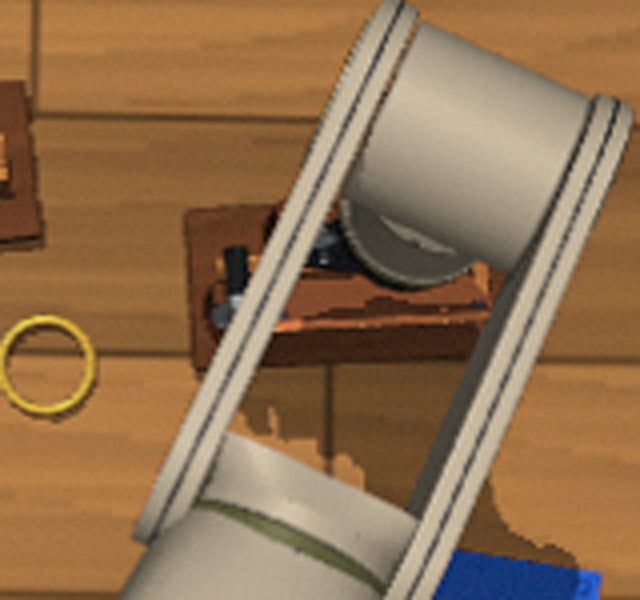

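View pics/scene3.png

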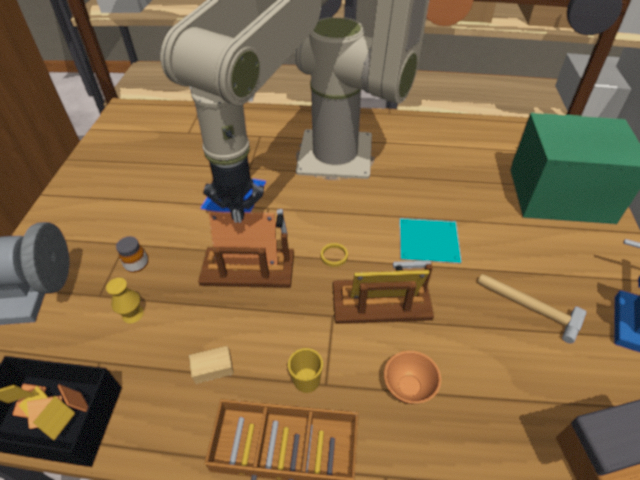

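The finger went over the plaque, which hasn't moved. The drawn fingertip sits about 8 px above where the reported TCP projects, so the real tip is higher than reported. I'll check this against the start picture, zoomed in.

Run:
```python
from h import *
def R(rpy):
    from scipy.spatial.transform import Rotation as Q
    return Q.from_euler("xyz",rpy,degrees=True).as_matrix()
t=np.array([191.4,568.4,193.5]); r=R([180,0,71.4])
b=cv2.imread("pics/scene0.png"); a=b[60:160,520:640].copy()
z=6; a=cv2.resize(a,None,fx=z,fy=z,interpolation=cv2.INTER_CUBIC)
for off in ([0,0,0],[42,0,-13],[-42,0,-13]):
    p=(proj("scene",[t+r@np.array(off)])[0]-[520,60])*z; print(off,p); cv2.circle(a,tuple(p.astype(int).tolist()),4,(0,255,0),-1)
cv2.imwrite("pics/g0.png",a)
s=sense(); b=cv2.imread("pics/scene3.png"); a=cv2.resize(b[150:240,190:290],None,fx=6,fy=6,interpolation=cv2.INTER_CUBIC)
rr=R(s["tcp_rot"])
for k in range(0,90,15):
    p=(proj("scene",[s["tool_pos"]-rr[:,2]*k])[0]-[190,150])*6; cv2.circle(a,tuple(p.astype(int).tolist()),3,(0,255,0),-1)
cv2.imwrite("pics/g3.png",a)
```

```text
[0, 0, 0] [230.81152048 553.7474941 ]
[42, 0, -13] [347.46629997 555.37028377]
[-42, 0, -13] [138.0531349  501.59292119]
```

View pics/g0.png

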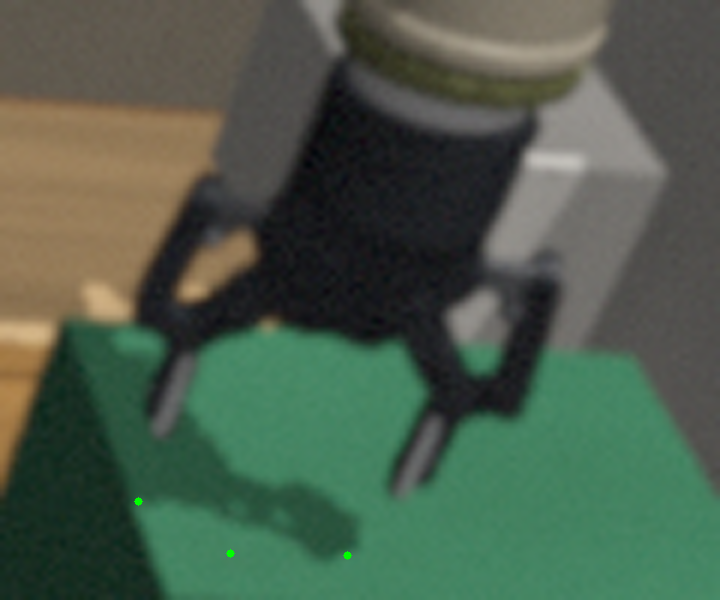

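View pics/g3.png

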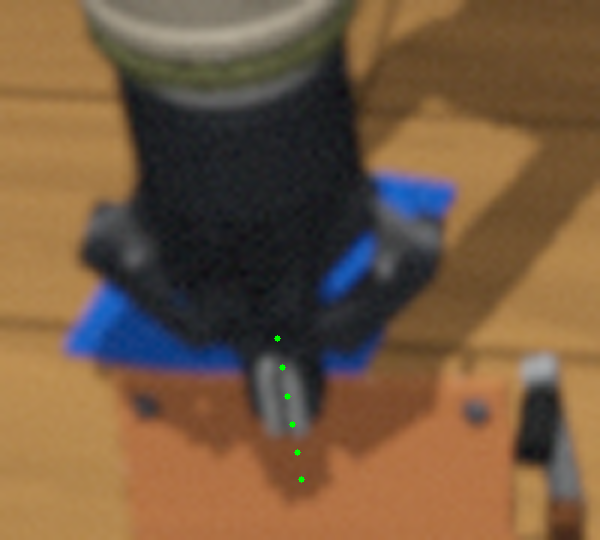

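The reported TCP lies about 25 mm beyond the real fingertip along tool z, and the start picture shows the same offset. So the true tip height is roughly reported z + 25. I'll raise, retreat and go lower.

```bash
python3 -m pendant '[[[0,0,-1,0],[0,0,-0.8,0],[0,-1,0,0],[0,-1,0,0],[0,-1,0,0],[0,-1,0,0],[0,-0.4,0,0],[0,0,0.5,0],[0,0,1,0],[0,0,0,0]]]' && python3 -m pendant '[[[0,0,1,0],[0,0,0.5,0],[0,0,0,0],[0,0,0,0],[0,0,0,0],[0,0,0,0],[0,0,0,0],[0,0,0,0],[0,0,0,0],[0,0,0,0]]]'
python3 - <<'E'
from h import *
im=snapshot("scene")[:,:,::-1]; cv2.imwrite("pics/scene4.png",cv2.resize(im[150:300,170:330],None,fx=5,fy=5,interpolation=cv2.INTER_CUBIC)[:600])
im=snapshot("top")[:,:,::-1]; cv2.imwrite("pics/top4.png",cv2.resize(im[210:340,330:480],None,fx=5,fy=5,interpolation=cv2.INTER_CUBIC)[:600])
s=sense(); p=s["tool_pos"]
for n,o in(("scene",(170,150)),("top",(330,210))): print(n,(proj(n,[p,p+[0,0,25]])-o)*5)
E
```

```text
time: 6.18
tool_pos: [370.6, -182.4, 136.9]
tcp_rot: [-178.8, 1.9, 93.9]
ft_force: [-0.4, 1.2, -0.8]
finger_gap: -0.2
time: 7.02
tool_pos: [372.8, -184.0, 109.4]
tcp_rot: [-178.9, 1.9, 93.9]
ft_force: [-0.6, 0.9, -0.4]
finger_gap: -0.2
scene [[382.55656498 288.66564677]
 [375.62462906 250.81487609]]
top [[426.94876567 419.99661495]
 [434.01931944 416.63098262]]
```

View pics/scene4.png

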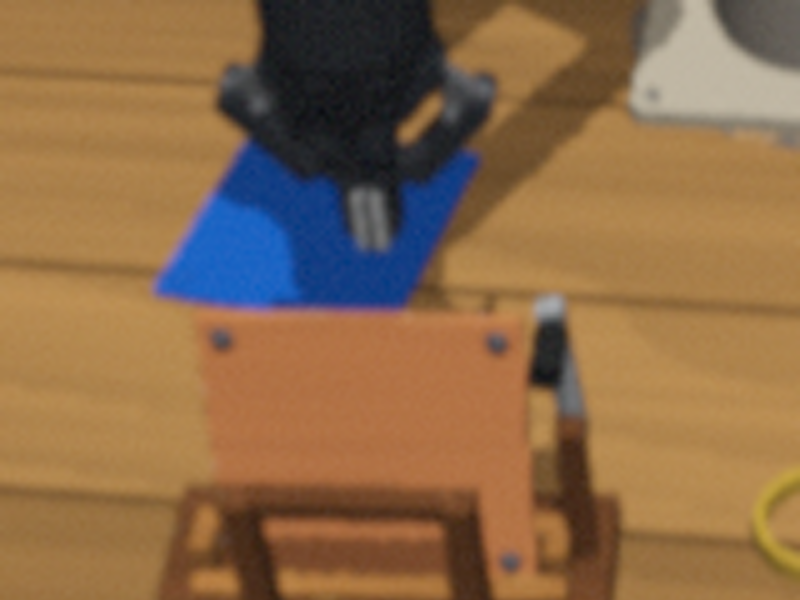

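View pics/top4.png

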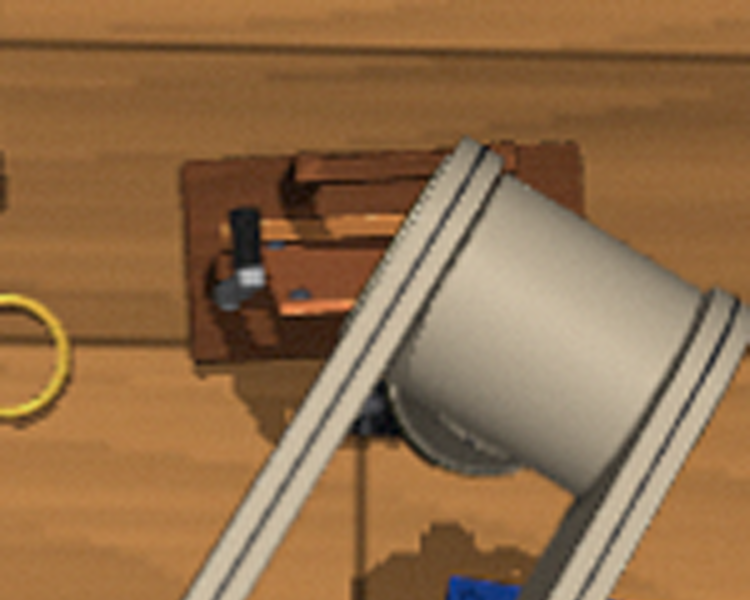

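```bash
python3 -m pendant '[[[0,0,0.5,0],[0,0.8,0,0],[0,0.8,0,0],[0,0.4,0,0],[0,0.3,0,0],[0,0.3,0,0],[0,0.3,0,0],[0,0.3,0,0],[0,0.3,0,0],[0,0.3,0,0]]]'
python3 - <<'E'
from h import *
im=snapshot("scene")[:,:,::-1]; cv2.imwrite("pics/scene5.png",cv2.resize(im[150:300,170:330],None,fx=4,fy=4,interpolation=cv2.INTER_CUBIC)[:600])
E
```

```text
time: 7.95
tool_pos: [449.2, -178.8, 93.1]
tcp_rot: [-178.7, 1.9, 93.8]
ft_force: [0.3, -0.4, 0.8]
finger_gap: 0.0
```

View pics/scene5.png

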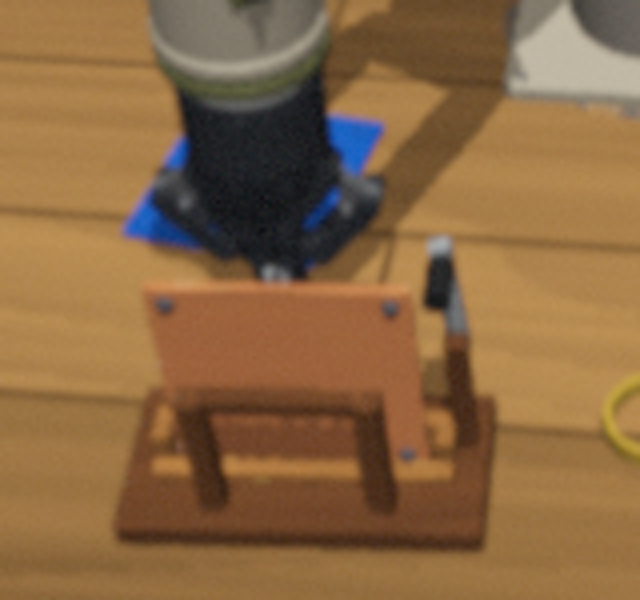

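It's working: the plaque is tipping up in front of the fingers. I'll continue gently.

```bash
python3 -m pendant '[[[0,0.3,0,0],[0,0.3,0,0],[0,0.2,0,0],[0,0.2,0,0],[0,0.2,0,0],[0,0.1,0,0],[0,0,0,0],[0,0,0,0],[0,0,0,0],[0,0,0,0]]]'
python3 - <<'E'
from h import *
im=snapshot("scene")[:,:,::-1]; cv2.imwrite("pics/scene6.png",cv2.resize(im[150:300,170:330],None,fx=4,fy=4,interpolation=cv2.INTER_CUBIC)[:600])
E
```

```text
time: 8.83
tool_pos: [479.3, -176.8, 92.6]
tcp_rot: [-178.7, 1.9, 93.9]
ft_force: [0.3, 0.8, 0.8]
finger_gap: 0.5
```

View pics/scene6.png

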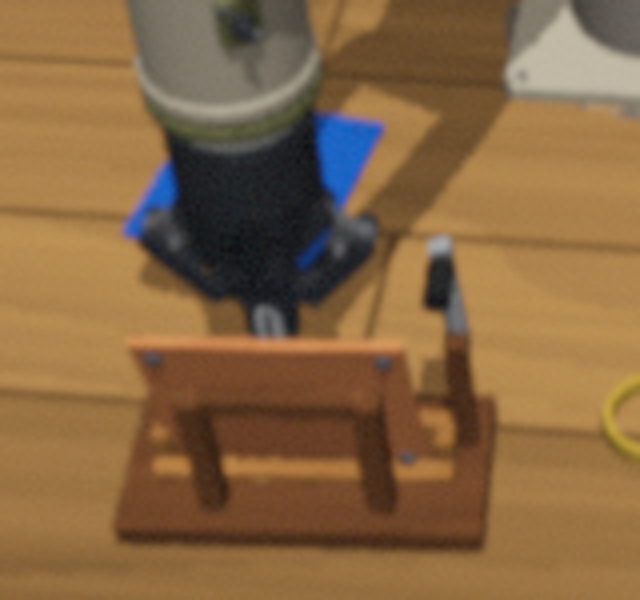

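Run:
```python
from h import *
for z in (155,158,161): print(onz("scene",(170+265/4,150+347/4),z))
```

```text
[ 508.1607219  -171.28053008  155.        ]
[ 510.79684968 -170.21827782  158.        ]
[ 513.43297746 -169.15602555  161.        ]
```

Step 1 is done: the plaque's top edge is now at x ≈ 508 (stand x ≈ +33 mm) and the foot is in the groove. Next I retreat and go round to the outer side of the keeper.

```bash
python3 -m pendant '[[[0,-0.5,0,0],[0,-1,0,0],[0,-1,0,0],[0,-1,0,0],[0,-1,-0.5,0],[0.7,-0.4,-0.6,0],[1,0,-0.5,0],[1,0,0,0],[1,0,0,0],[1,0,0,0]]]' && python3 -m pendant '[[[1,0,0,0],[1,0,0,0],[0.3,0,0,0],[0,0,0,0],[0,0,0,0],[0,0,0,0],[0,0,0,0],[0,0,0,0],[0,0,0,0],[0,0,0,0]]]'
python3 - <<'E'
from h import *
s=sense(); p=s["tool_pos"]; d=p[:2]-[473,-173]; a=np.deg2rad(3.7); print("stand", d[0]*np.cos(a)+d[1]*np.sin(a), -d[0]*np.sin(a)+d[1]*np.cos(a), p[2]+25)
im=snapshot("scene")[:,:,::-1]; cv2.imwrite("pics/scene7.png",cv2.resize(im[150:300,190:350],None,fx=4,fy=4,interpolation=cv2.INTER_CUBIC)[:600])
E
```

```text
time: 9.72
tool_pos: [370.0, -89.0, 125.0]
tcp_rot: [-178.9, 2.0, 93.4]
ft_force: [0.4, 0.2, -0.5]
finger_gap: -0.2
time: 10.55
tool_pos: [366.8, -42.1, 124.2]
tcp_rot: [-179.0, 2.1, 93.4]
ft_force: [0.2, 0.2, -0.3]
finger_gap: -0.0
stand -97.48491809651931 137.52382098024952 149.15300082879145
```

View pics/scene7.png

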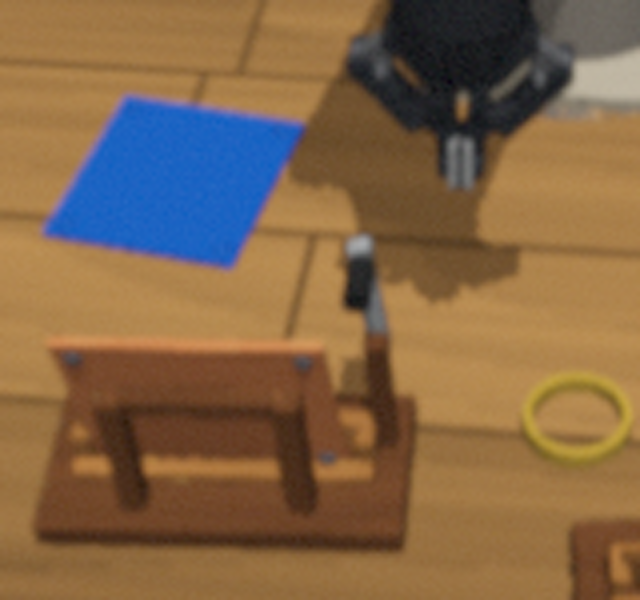

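```bash
python3 -m pendant '[[[0,0.6,0,0],[0,1,0,0],[0,0.9,0,0],[0,0.5,0,0],[0,0,0,0],[0,0,0,0],[0,0,0,0],[0,0,0,0],[0,0,0,0],[0,0,0,0]]]'
python3 - <<'E'
from h import *
s=sense(); p=s["tool_pos"]; d=p[:2]-[473,-173]; a=np.deg2rad(3.7); print("stand", d[0]*np.cos(a)+d[1]*np.sin(a), -d[0]*np.sin(a)+d[1]*np.cos(a), p[2]+25)
im=snapshot("scene")[:,:,::-1]; cv2.imwrite("pics/scene8.png",cv2.resize(im[170:270,230:330],None,fx=6,fy=6,interpolation=cv2.INTER_CUBIC)[:600])
im=snapshot("top")[:,:,::-1]; cv2.imwrite("pics/top8.png",cv2.resize(im[210:310,340:440],None,fx=6,fy=6,interpolation=cv2.INTER_CUBIC)[:600])
for n,o in(("scene",(230,170)),("top",(340,210))): print(n,(proj(n,[p+[0,0,25]])-o)*6)
E
```

```text
time: 11.43
tool_pos: [426.9, -40.0, 122.4]
tcp_rot: [-178.9, 2.1, 93.3]
ft_force: [0.0, 0.4, -0.7]
finger_gap: 0.3
stand -37.41120670953968 135.72412587214953 147.35715107258193
scene [[432.22751502 278.07707488]]
top [[120.98425402 362.16976211]]
```

View pics/scene8.png

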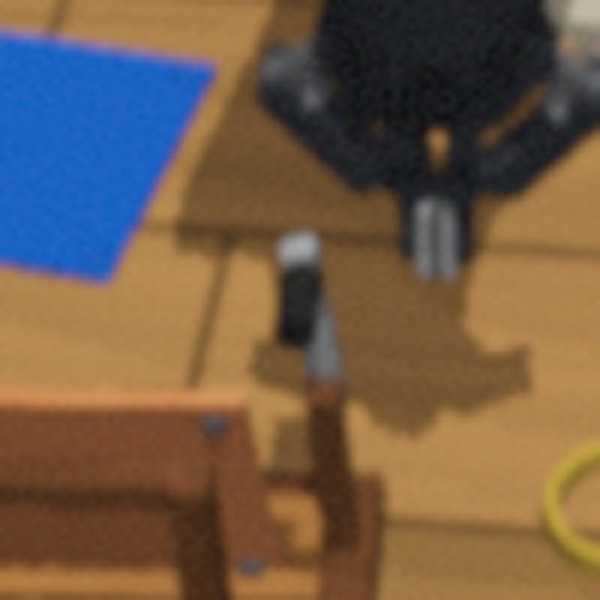

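View pics/top8.png

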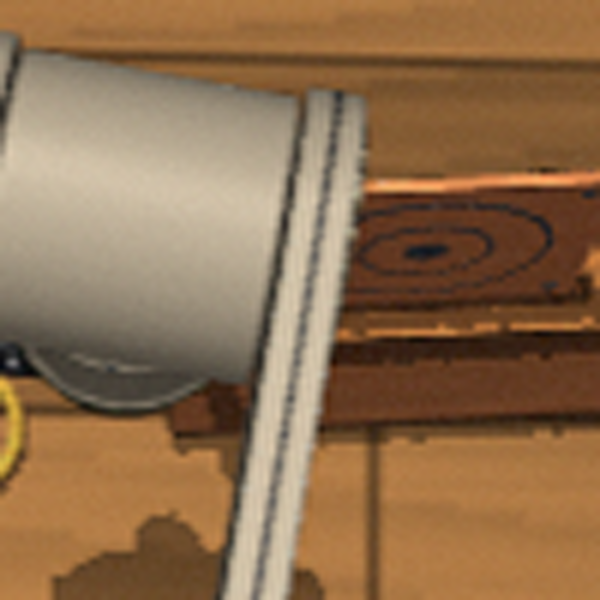

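```bash
python3 -m pendant '[[[-0.7,0.2,0,0],[-0.6,0,0,0],[-0.4,0,0,0],[-0.4,0,0,0],[-0.3,0,0,0],[-0.2,0,0.1,0],[0,0,0,0],[0,0,0,0],[0,0,0,0],[0,0,0,0]]]'
cat > look.py <<'E'
import sys
from h import *
s=sense(); p=s["tool_pos"]; d=p[:2]-[473,-173]; a=np.deg2rad(3.7); print("stand", d[0]*np.cos(a)+d[1]*np.sin(a), -d[0]*np.sin(a)+d[1]*np.cos(a), p[2]+25)
im=snapshot("scene")[:,:,::-1]; cv2.imwrite(f"pics/s{sys.argv[1]}.png",cv2.resize(im[180:290,200:310],None,fx=5,fy=5,interpolation=cv2.INTER_CUBIC)[:600])
E
python3 look.py 9
```

```text
time: 12.37
tool_pos: [433.7, -93.5, 122.5]
tcp_rot: [-179.0, 2.0, 93.3]
ft_force: [-0.2, -0.8, 0.9]
finger_gap: 0.0
stand -34.11097816185298 81.91271305848831 147.4560734580923
```

View pics/s9.png

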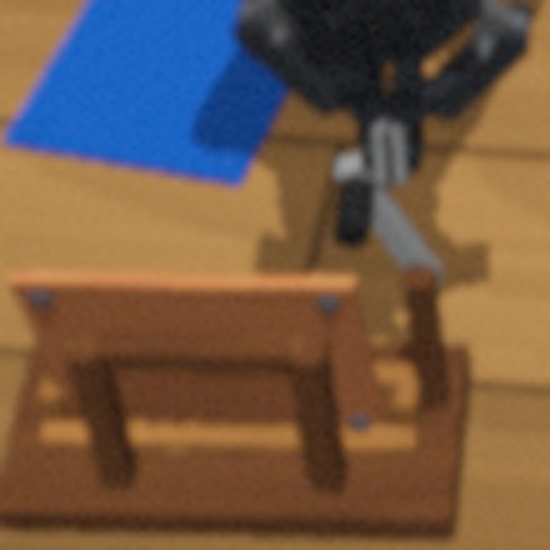

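```bash
python3 -m pendant '[[[-0.25,0,0.3,0],[-0.25,0,0.3,0],[-0.25,0,0.3,0],[-0.25,0,0.35,0],[-0.1,0,0.2,0],[0,0,0,0],[0,0,0,0],[0,0,0,0],[0,0,0,0],[0,0,0,0]]]' && python3 look.py 10
```

```text
time: 13.25
tool_pos: [434.6, -118.7, 90.8]
tcp_rot: [-179.0, 2.0, 93.3]
ft_force: [0.0, 0.2, 0.6]
finger_gap: 0.2
stand -34.841655778005155 56.70255282231961 115.78544245979074
```

View pics/s10.png

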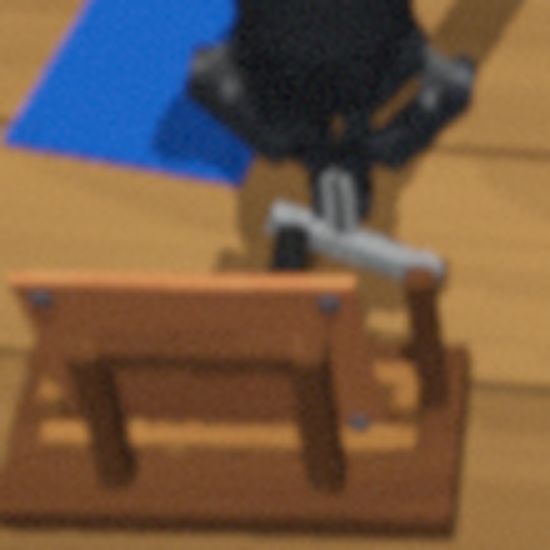

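```bash
python3 -m pendant '[[[0,0,0.2,0],[0,0,0.15,0],[0,0,0.15,0],[0,0,0.1,0],[0,0,0.1,0],[0,0,0.1,0],[0,0,0,0],[0,0,0,0],[0,0,0,0],[0,0,0,0]]]' && python3 look.py 11
```

```text
time: 14.13
tool_pos: [434.9, -119.3, 73.7]
tcp_rot: [-179.1, 2.1, 93.3]
ft_force: [0.3, -0.4, 0.1]
finger_gap: 0.3
stand -34.58229027033498 56.02730263855686 98.73686117156446
```

View pics/s11.png

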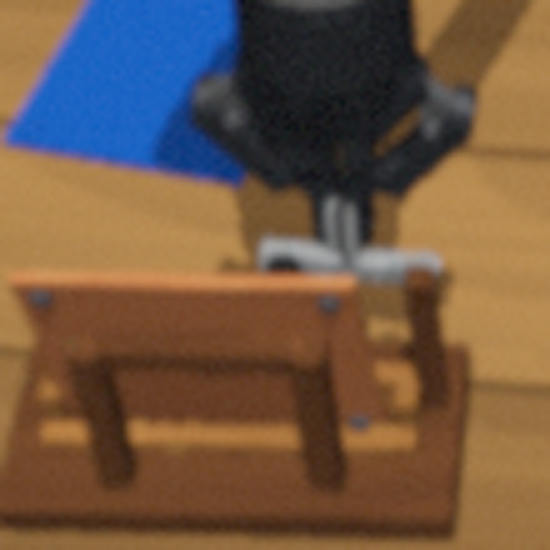

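```bash
python3 -m pendant '[[[0,0,0.15,0],[0,0,0.15,0],[0,0,0.15,0],[0,0,0.15,0],[0,0,0.15,0],[0,0,0.15,0],[0,0,0.15,0],[0,0,0.15,0],[0,0,0.15,0],[0,0,0.15,0]]]'
python3 - <<'E'
from h import *
im=snapshot("scene")[:,:,::-1]; cv2.imwrite("pics/s12.png",cv2.resize(im[205:260,240:300],None,fx=10,fy=10,interpolation=cv2.INTER_CUBIC))
E
```

```text
time: 15.02
tool_pos: [435.7, -120.1, 68.2]
tcp_rot: [-179.0, 2.1, 93.4]
ft_force: [-16.6, 6.8, 34.1]
finger_gap: 0.2
```

View pics/s12.png

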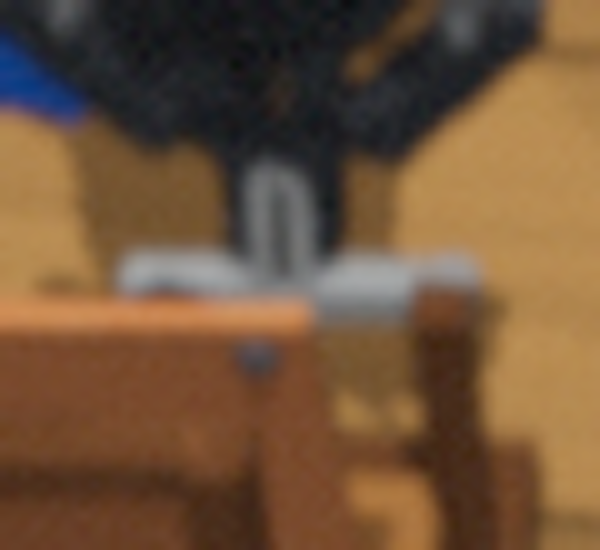

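Contact is firm at the stop (34 N upward) and the arm looks level. I'll lift off and back away, then check.

```bash
python3 -m pendant '[[[0,0,-0.5,0],[0,0,-1,0],[0,0,-1,0],[0,0,-1,0],[0,0,-1,0],[0,-0.5,-1,0],[0,-1,-0.5,0],[0,-1,0,0],[0,-0.5,0,0],[0,0,0,0]]]' && python3 -m pendant '[[[1,0,0,0],[1,0,0,0],[1,0,0,0],[1,0,0,0],[1,0,0,0],[1,0,0,0],[1,0,0,0],[1,0,0,0],[0.5,0,0,0],[0,0,0,0]]]'
python3 - <<'E'
from h import *
im=snapshot("scene")[:,:,::-1]; cv2.imwrite("pics/s13.png",cv2.resize(im[190:290,190:310],None,fx=6,fy=6,interpolation=cv2.INTER_CUBIC))
im=snapshot("top")[:,:,::-1]; cv2.imwrite("pics/t13.png",im)
cv2.imwrite("pics/tz13.png",cv2.resize(im[225:295,355:460],None,fx=7,fy=7,interpolation=cv2.INTER_CUBIC))
E
```

```text
time: 15.9
tool_pos: [374.1, -117.2, 193.0]
tcp_rot: [-178.7, 1.9, 93.5]
ft_force: [0.7, -0.1, -0.3]
finger_gap: 0.2
time: 16.73
tool_pos: [365.0, 60.7, 182.1]
tcp_rot: [-178.6, 1.8, 93.2]
ft_force: [-0.3, -1.0, 0.3]
finger_gap: 0.2
```

View pics/s13.png

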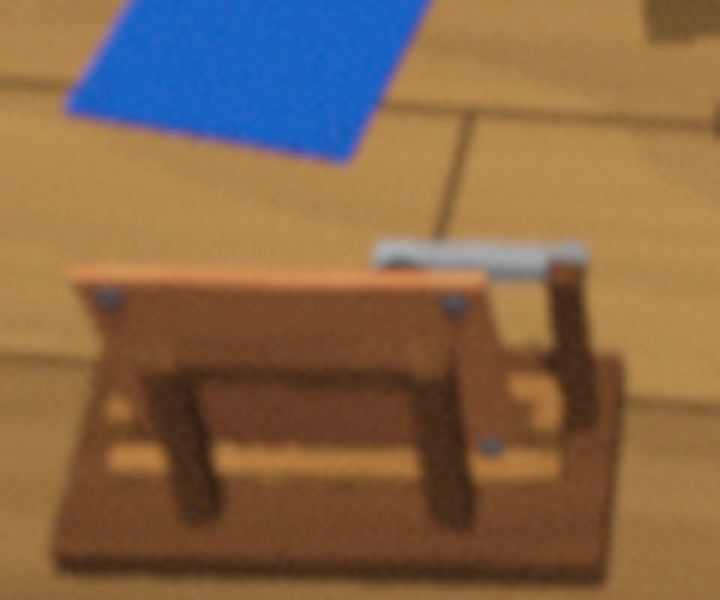

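View pics/tz13.png

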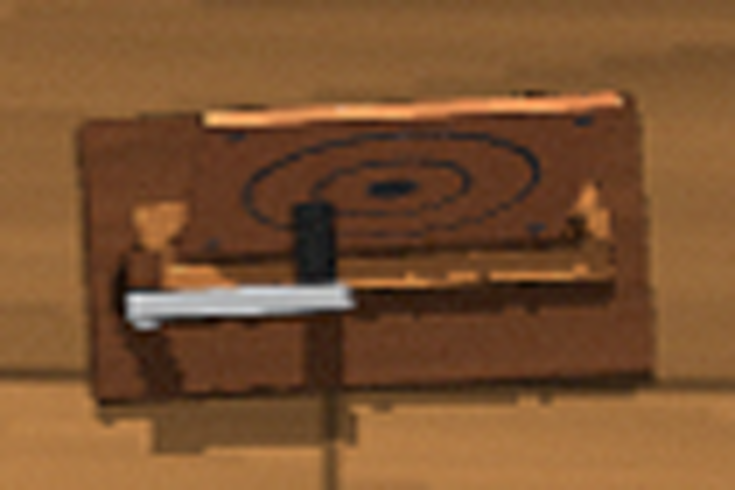

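Run:
```python
from h import *
T=lambda x,y:(355+(x+.5)/7-.5,225+(y+.5)/7-.5)
S=lambda x,y:(190+(x+.5)/6-.5,190+(y+.5)/6-.5)
a=tri(T(128,293),S(585,245));b=tri(T(350,285),S(377,243));print("arm upper-back edge",a,b, "drop slope", (b[0]-a[0])[2]/np.linalg.norm((b[0]-a[0])[:2]))
c=tri(T(206,118),S(488,275));d=tri(T(624,98),S(76,268));m=(c[0]+d[0])/2;print("plaque top",m,c[1],d[1],"stand x",(m[0]-473)*.998+(m[1]+173)*.0645)
a0=cv2.imread("pics/top0.png");a1=cv2.imread("pics/t13.png")
cv2.imwrite("pics/dif.png",cv2.absdiff(a0,a1))
```

```text
arm upper-back edge (array([441.29237496, -74.07772723, 113.02994853]), np.float64(0.01547847404383967)) (array([ 445.73427755, -155.02590465,  110.99989233]), np.float64(1.5511860056814455)) drop slope -0.02504079538562892
plaque top [ 504.40094026 -172.70026963  156.92824298] 1.196358646112676 3.2822303617070006 stand x 31.357470986336377
```

View pics/t13.png

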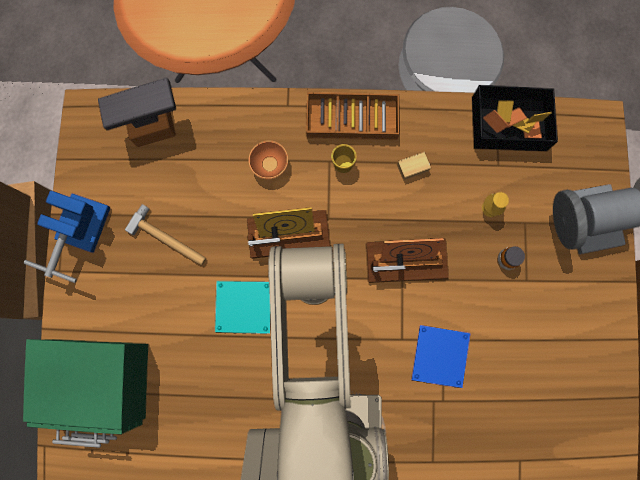

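View pics/dif.png

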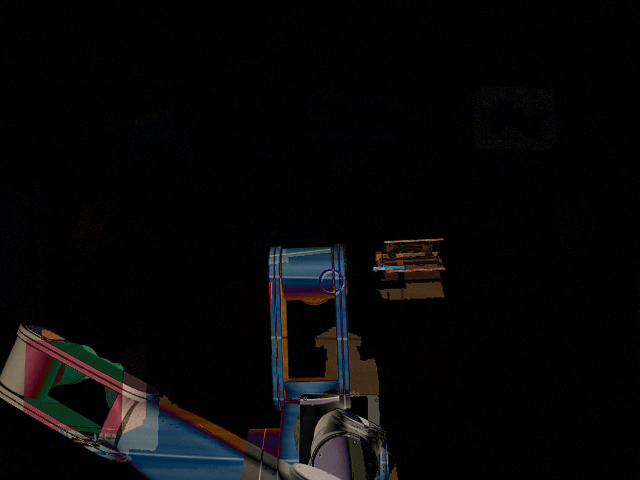

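Keeper level to within 0.025 rad, plaque top at stand x +31 mm and 157 mm up. In the difference picture only the arm and the copper stand's parts have changed. Handing in.

```bash
python3 -m pendant '[[[0,0,-0.5,0],[0,0,0,0],[0,0,0,0],[0,0,0,0],[0,0,0,0],[0,0,0,0],[0,0,0,0],[0,0,0,0],[0,0,0,0],[0,0,0,0]]]' && python3 -c "
from bench import *
print(hand_in())"
```

```text
time: 17.67
tool_pos: [366.3, 55.8, 193.3]
tcp_rot: [-178.6, 1.9, 92.8]
ft_force: [1.8, 1.1, -0.0]
finger_gap: 0.1
the job is handed in; nothing more can be done
None
```

The copper plaque now leans on its back rest and its keeper lies level across the front. I handed the job in at about 17.7 s; no verdict is reported.

**What I did:**
- I pushed the plaque over with shut fingers until it fell onto the rest.
- I then pushed the keeper over along its arc until it met its stop, where the wrist read 34 N upward.
- I lifted off and moved clear.

**What went wrong on the way:** the reported TCP sat about 25 mm beyond the real fingertips. Because of that, my first push passed over the plaque without touching it. I measured the offset in the scene picture and corrected for it.

**Last checks, from the pictures:**
- **Copper plaque:** its top edge is 31 mm behind the stand's origin and 157 mm up, and its foot is in the groove.
- **Copper keeper:** its slope measured −0.025 rad, so it is level within the accuracy of the pictures. Both ends of the arm's top edge came out 5 to 7 mm higher than the nominal 106 mm.
- **Everything else:** the brass stand and the other things looked unchanged when I compared the first and last top views. The arm covered the bangle in the last top view. It looked in place in the earlier pictures, and the fingers passed well above it.
- **Robot:** the fingers were clear of everything. The wrist read about 2 N just before handing in, slightly above its usual noise of about 1 N, with nothing near the tool.

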